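Lock the kettle's power base into the hotel tray

TASK

The kettle's round power base has been put back in the welcome tray and must be locked in. With light fingertip pushes, turn the base until either of the two slots in its rim lines up with the tray's flat steel locking bar, and only then push the bar, by its upturned tab, fully home into that slot. Leave the kettle, cups, capsules, creamer, tumbler and remote standing where they are, and lift nothing.

Things in the scene. Friction and masses are not known exactly. Their poses are not given: they have to be found in the camera images.
- tray: black tray fixed to the desk, 300 (x) x 460 (y) mm; origin under its centre, at desk height. Floor 10 mm, rim 26 mm above the desk. The power base turns about a vertical axis at tray x = 0, y = +100 mm; the bar slides along tray +y straight at that axis. Two steel guides bridge the bar 88-98 and 114-124 mm from the axis, 58 mm wide over their feet, 14 mm high over the floor
- power_base (a joint): angle of the kettle's round grey power base, rad, grows counterclockwise from above: at 0 slot a faces the bar, at 3.14 slot b; starts lie between; turns from -0.9 to 4.05. 160 mm diameter, rim top 16 mm and centre post 33 mm above the tray floor. Friction 0.16 N m (2 to 3 N at a lug); stays where left
- base_centre (a point): on the base's turning axis, at the height of the rim's top face (26 mm above the desk)
- lug_a (a point): top of finger lug a, an upright block on the base's rim: 18 mm long radially, 12 mm thick along the rim, standing 21 mm above the rim, its middle 71 mm from the base's axis; a quarter turn counterclockwise (from above) from slot a
- lug_b (a point): top of finger lug b, the same, diametrically opposite lug a
- slot_a (a point): mouth of slot a at the rim's outer edge, level with the rim's top. The slot is a parallel notch 28 mm wide, open at top, running radially from 80 mm to 50 mm from the base's axis
- slot_b (a point): mouth of slot b, the same, diametrically opposite slot a; either slot serves
- lock_bar (a joint): travel of the flat steel locking bar towards the base, m: 0 out, 0.038 fully home (end stop, its tab at the guide). Slides at about 2 N, stays where left. 20 mm wide with a round nose: enters only when a slot faces it (4 mm play each side; within 0.1 rad the nose centres the base), else it butts on the rim
- bar_nose (a point): tip of the bar's nose, at its upper face (20 mm above the desk); 90 mm from the base's axis when fully out, 52 mm when home
- bar_tab (a point): middle of the outer face (the one facing away from the base) of the bar's upturned finger tab, 32 mm above the desk; tab 26 mm wide, 6 mm thick, from 14 mm to 50 mm above the desk, 168 mm from the base's axis when fully out. Push it here, towards the base
- kettle_mid (a point): steel kettle with black handle, 200 mm tall, 118 mm foot, standing on the desk left of the tray; middle of its body, 95 mm up. Leave it alone
- cup1_mid (a point): white mug, 76 mm wide, 68 mm tall, on the end of the tray away from the base; its centre. Leave it alone
- cup2_mid (a point): the other white mug, same; its centre. Leave it alone
- capsule1_mid (a point): coffee capsule on the tray, 37 mm wide, 28 mm tall; its centre. Leave it alone
- capsule2_mid (a point): another coffee capsule on the tray, same size; its centre. Leave it alone
- creamer_mid (a point): white creamer pot on the tray, 42 mm wide, 22 mm tall; its centre. Leave it alone
- tumbler_mid (a point): glass tumbler, 68 mm wide, 95 mm tall, on the desk left of the tray; its centre. Leave it alone
- remote_mid (a point): black remote control, 165 x 45 x 17 mm, on the desk to the left; its centre. Leave it alone

How it is judged:
By the outcome, as a careful person would: the job done as asked, in the order asked, and still so for the second after the job is handed in, with the robot touching nothing.
It also fails if it takes over 48 s, if anything falls off the work surface, if the arm or the gripper's body presses on something with over 40 N, if the wrist force passes 120 N, or if a joint passes its speed limit or range.

ROBOT

A 7-joint arm with a two-finger parallel gripper is mounted at the origin on the work surface. World frame = base frame: x ahead of the robot, y to its left, z up, the work surface at z = 0. Lengths are in m, angles in rad, forces in N, time in s.
With the tool pointing down it reaches from about 0.425 to 0.875 m from the base axis. Payload 4.7 kg.
Tool frame: the origin (TCP) lies midway between the tips of the shut fingers; the grasp point (between the pads) lies grip_point_offset behind it (grip_point_offset is the distance from the TCP to the grasp point, in m); z points along the fingers, y is the line along which they close (so a half turn about z gives the same grasp; the last joint's range is limited). The gripper opens to 87 mm and grips with 3 to 60 N. Pads are 19 mm wide; open, the fingers measure 117 mm over their backs; the gripper's body (75 mm by 190 mm) begins 51 mm behind the grasp point.
Start: joints at [-1.31, 0.321, -0.07, 1.45, 0.023, 1.371, -0.057], TCP at [0.159, 0.63, 0.223] pointing down, gripper open.
Joint ranges: [-2.86, 2.86], [-0.3, 2.09], [-1.38, 1.24], [0.06, 2.45], [-1.56, 4.7], [0.09, 2.05], [-2.69, 2.69]. Speed limits (rad/s): [2.57, 2.57, 3.14, 3.14, 3.14, 3.14, 3.14].

INTERFACE

Orientations are given as [roll, pitch, yaw] about the fixed x, y, z axes, in that order (R = Rz(yaw) Ry(pitch) Rx(roll)).
In Python, from cell import * gives the robot as it stands.
- The arm moves only by the shell command python3 -m handwheel 'ROWS' [FORCE]. ROWS is JSON, a list of rows, each an object with "travel": the shift along the world's x, y, z in m, a list of three; "dr": the turn, a rotation vector about the world's x, y, z in rad, a list of three; "fingers": the closure in counts, from 0 (fully open) to 255 (shut). A call has 1 to 12 rows; each row shifts and turns the commanded pose from where the row before left it; what a row does not reach is not made up. A row lasts 1/12 s, in which the tool goes at most 41.7 mm and 7.16 degrees, less where a joint would pass 70% of its speed; a pose out of reach is approached as far as the arm can. A call with a gripper value outside its range is refused whole. The fingers move at their own pace and stop on an object; FORCE is the grip in N (left out, the last holds). Time passes only in rows, so rows that do not move let the fingers close. It gives the time, the measured TCP pose, the force, the opening and the grip force at its end, in the units of the state.
- sense(): the state, without advancing time (a new reading comes with each control period).
- get_image(name): name is "side" or "top"; returns the picture (400x640x3 uint8, red, green, blue); there is no depth.
- camera_model(name): a dict with "mtx" (3x3 intrinsics, pixels), "world_from_camera" (4x4, takes a point from camera to world coordinates). Camera axes: x right, y down, z forward; pixel columns grow to the right and rows downward; lengths in m; the calibration is good to about 2 mm. A picture is of the moment at which its call begins. camera_model takes no time and is no camera call.
- hand_in(): hands the job in; it is judged then, once.
Trained networks look in the newest picture that a camera, given by its name, has taken for a name from the list of things; names that differ only in an ending like _2 or _b are one class to them, and where a whole thing is asked for, a point or a joint stands for the part that bears it (a point fixed in the world has none). Each returns a list of dicts, best first, with "conf" (0 to 1); they miss things now and then, are a little off and sometimes report something else, mostly with a low value. They report only what shows in the picture. A call takes as long as a camera call.
- cut_out(camera, name): "pixels" (400x640 bool, what is visible of it) and "location" ([row, column] in pixels, amid what is visible of it).
The state is a dict: "time": time; "joint_positions": joint angles; "joint_vel": joint speeds; "tau": joint torques, N m; "eef_pos": TCP position; "tool_rot": TCP orientation; "contact_force": force on the tool from outside, world axes, zero at the start; "wrist_torque": the same for the moment, N m; "grip_width": finger opening in m; "grip_force": force on a finger pad.
Only numpy, scipy, OpenCV 4.12 (cv2) and the standard library are available. Lean on these libraries where they do the work, as an engineer would, in place of code of your own. Each camera call takes 0.05 s, during which the arm holds its last target. There are 200 camera calls.

## Working session

There is one attempt and no reset: what is moved stays moved. The work goes in short steps, Python scripts to look and compute and a shell command to move; the robot and the scene stay as the last step left them, time stands still between calls to the robot, and variables do not carry over. Pictures are saved under pics/ and viewed, at most 10 in all, crops included, and the job is handed in when it is done.

```bash
mkdir -p pics; cat > h.py <<'E'
from cell import *
import numpy as np, cv2
def ray(cam,px,z):
    m=camera_model(cam);K=np.array(m["mtx"]);T=np.array(m["world_from_camera"])
    d=T[:3,:3]@np.linalg.solve(K,[px[1],px[0],1.]);o=T[:3,3]
    return o+d*(z-o[2])/d[2]
def proj(cam,p):
    m=camera_model(cam);K=np.array(m["mtx"]);T=np.linalg.inv(np.array(m["world_from_camera"]))
    c=T[:3,:3]@np.array(p)+T[:3,3];q=K@c;return (q[:2]/q[2]).round(1)
def snap(cam,name):
    im=get_image(cam);cv2.imwrite(f"pics/{name}.png",im[:,:,::-1]);return im
E
python3 - <<'E'
from h import *
for c in("top","side"): snap(c,c+"0"); print(c,np.array(camera_model(c)["world_from_camera"]).round(3).tolist())
Z=dict(base_centre=.026,lug_a=.047,slot_a=.026,bar_nose=.02,bar_tab=.032,tray=.02,kettle_mid=.095,cup1_mid=.034+.01,capsule1_mid=.024,creamer_mid=.021,tumbler_mid=.047,remote_mid=.008)
for n,z in Z.items():
    for d in cut_out("top",n)[:3]: print(n,round(d["conf"],2),np.round(d["location"],1),ray("top",d["location"],z).round(3), d["pixels"].sum())
s=sense();print(s["time"],s["eef_pos"],s["tool_rot"],s["grip_width"])
E
```

```text
top [[0.014, -0.99, 0.142, 0.403], [-0.999, -0.019, -0.033, 0.187], [0.035, -0.142, -0.989, 1.119], [0.0, 0.0, 0.0, 1.0]]
side [[0.942, -0.229, 0.247, 0.297], [-0.336, -0.595, 0.73, -0.545], [-0.02, -0.771, -0.637, 0.715], [0.0, 0.0, 0.0, 1.0]]
base_centre 0.61 [174.5 373.7] [0.618 0.026 0.026] 3119
lug_a 0.92 [177.3 377.2] [0.607 0.021 0.047] 3267
slot_a 0.7 [172.6 375.4] [0.622 0.022 0.026] 3140
bar_nose 0.67 [188.6 431.5] [ 0.587 -0.116  0.02 ] 223
bar_tab 0.67 [185.3 433.1] [ 0.593 -0.116  0.032] 206
tray 0.81 [184.8 404.4] [ 0.595 -0.049  0.02 ] 20289
kettle_mid 0.74 [213.1 123.2] [0.506 0.59  0.095] 3648
kettle_mid 0.23 [228.  410.6] [ 0.484 -0.046  0.095] 171
cup1_mid 0.6 [237.8 483.3] [ 0.468 -0.23   0.044] 1281
cup1_mid 0.53 [227.4 412.6] [ 0.49  -0.062  0.044] 179
capsule1_mid 0.75 [228.5 411.6] [ 0.488 -0.065  0.024] 178
creamer_mid 0.54 [138.7 430.5] [ 0.712 -0.115  0.021] 248
tumbler_mid 0.91 [181.7 201.2] [0.588 0.435 0.047] 889
remote_mid 0.8 [283.8 191.3] [0.351 0.454 0.008] 1498
remote_mid 0.43 [186.2 404. ] [ 0.593 -0.051  0.008] 19720
0.7 [0.15883846 0.63031687 0.22261286] [3.14147832e+00 3.90233547e-05 2.89482531e+00] 0.08698085764268758
```

View pics/top0.png

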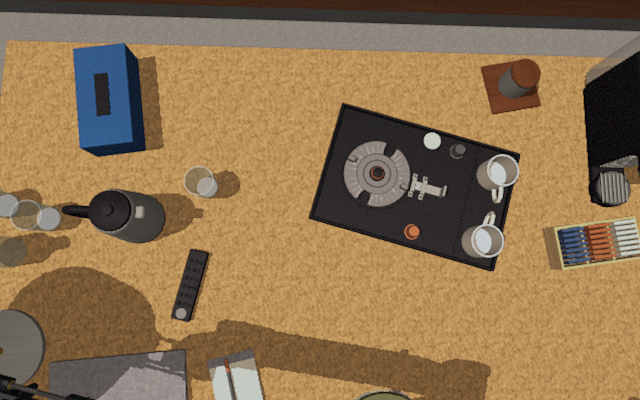

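View pics/side0.png

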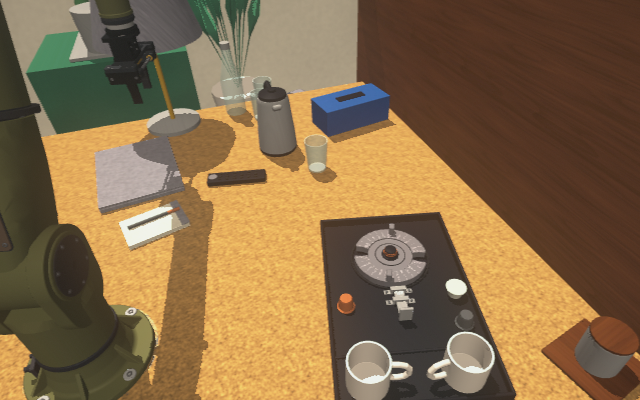

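The top view shows the base at about (col 376, row 174), the bar and tab at about (432, 188), and the tray rotated. The tray corners are at about (343,104), (519,154), (494,270) and (311,217). I'll fit the tray pose next and zoom in on the base.

```bash
python3 - <<'E'
from h import *
t=cv2.imread("pics/top0.png"); s=cv2.imread("pics/side0.png")
a=cv2.resize(t[130:220,330:460],None,fx=6,fy=6,interpolation=cv2.INTER_CUBIC)[:, :780]
b=cv2.resize(s[215:330,340:475],None,fx=5,fy=5,interpolation=cv2.INTER_CUBIC)
cv2.imwrite("pics/a.png",a);cv2.imwrite("pics/b.png",b)
get_image("top")
m=cut_out("top","tray")[0]["pixels"].astype(np.uint8)
c=max(cv2.findContours(m,0,2)[0],key=cv2.contourArea)
w=np.array([ray("top",(p[0][1],p[0][0]),.02)[:2] for p in cv2.convexHull(c)],np.float32)
r=cv2.minAreaRect(w);print(r,cv2.boxPoints(r).round(3).tolist())
E
```

```text
((0.5961660146713257, -0.07653734087944031), (0.46164289116859436, 0.3051527142524719), 74.58419036865234) [[0.3880000114440918, -0.257999986410141], [0.6819999814033508, -0.3400000035762787], [0.8050000071525574, 0.10499999672174454], [0.5099999904632568, 0.18700000643730164]]
```

View pics/a.png

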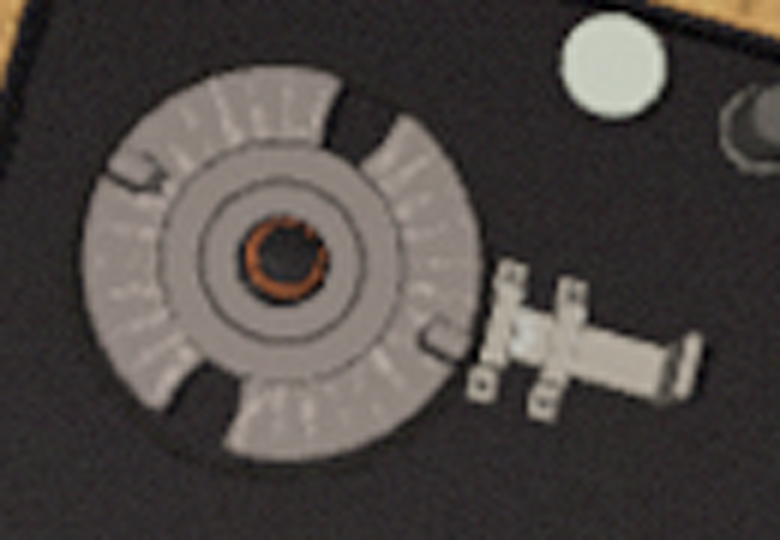

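View pics/b.png

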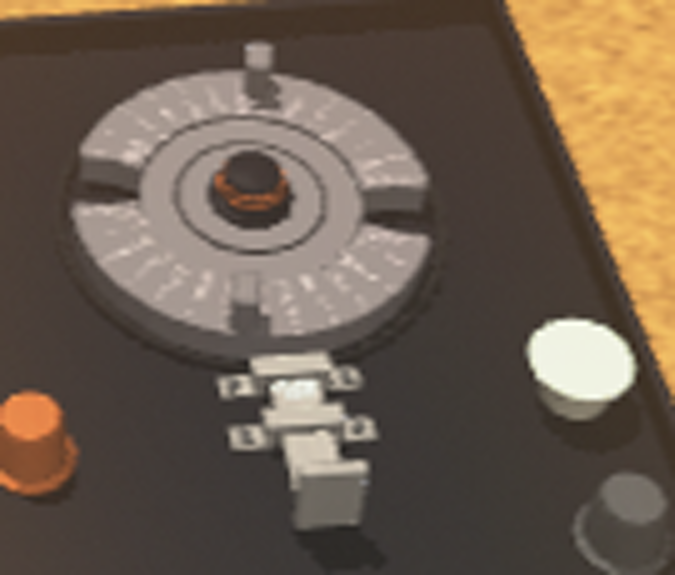

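The crops show slots at the upper right (crop 372,92) and lower left (197,418), with the lugs at upper left and next to the bar. So slot a (upper right) is about 75° counterclockwise of the bar, and the shorter turn is clockwise. Next I'll work out the push waypoints on lug a.

```bash
cat >> h.py <<'E'
PSI=np.radians(74.58); C=np.array([.6212,.0208])
def W(r,deg): # world xy at radius, angle ccw from the bar direction
    a=PSI+np.pi+np.radians(deg); return (C+r*np.array([np.cos(a),np.sin(a)])).round(4)
E
python3 - <<'E'
from h import *
f=lambda x,y,z:ray("top",(y/6+130-.4,x/6+330-.4),z)[:2]
s1,s2=f(372,92,.026),f(197,418,.026); print("slots",s1,s2,(s1+s2)/2,np.linalg.norm(s1-s2))
d=s1-s2; th=(np.degrees(np.arctan2(d[1],d[0]))-74.58-180)%360; print("theta",th)
c=f(284,258,.026);print("c",c, "post",f(290,258,.043))
tab=f(688,368,.05);print("tab",tab)
C0=np.array([.5962,-.0765])+.1*np.array([np.cos(PSI),np.sin(PSI)]);print("tray C",C0)
for x in range(int(th)+90+22,90+11,-8): print(x,W(.074,x))
print("tab",W(.168,0),W(.130,0))
E
```

```text
slots [ 0.69214885 -0.01768295] [0.55656168 0.0537442 ] [0.62435526 0.01803062] 0.1532505144288274
theta 77.63979479631382
c [0.62246209 0.01858237] post [0.61910372 0.01881209]
tab [ 0.57679412 -0.13782023]
tray C [0.62278926 0.01990026]
189 [0.6295 0.0943]
181 [0.6396 0.0925]
173 [0.6494 0.0892]
165 [0.6587 0.0846]
157 [0.6672 0.0788]
149 [0.6748 0.0718]
141 [0.6814 0.0639]
133 [0.6868 0.0551]
125 [0.6909 0.0456]
117 [0.6937 0.0357]
109 [0.6951 0.0254]
tab [ 0.5765 -0.1412] [ 0.5866 -0.1045]
```

```bash
R='{"travel":[0.0195,-0.0224,0],"dr":[0,0,0],"fingers":255}'; python3 -m handwheel '[{"travel":[0.02,-0.022,0],"dr":[0,0,0],"fingers":255},{"travel":[0.02,-0.022,0],"dr":[0,0,0],"fingers":255},{"travel":[0.02,-0.022,0],"dr":[0,0,0],"fingers":255},{"travel":[0.02,-0.022,0],"dr":[0,0,0],"fingers":255},{"travel":[0.02,-0.022,0],"dr":[0,0,0],"fingers":255},{"travel":[0.02,-0.022,0],"dr":[0,0,0],"fingers":255},{"travel":[0.02,-0.022,0],"dr":[0,0,0],"fingers":255},{"travel":[0.02,-0.022,0],"dr":[0,0,0],"fingers":255},{"travel":[0.02,-0.022,0],"dr":[0,0,0],"fingers":255},{"travel":[0.02,-0.022,0],"dr":[0,0,0],"fingers":255},{"travel":[0.02,-0.022,0],"dr":[0,0,0],"fingers":255},{"travel":[0.02,-0.022,0],"dr":[0,0,0],"fingers":255}]'
python3 -m handwheel '[{"travel":[0.02,-0.022,0],"dr":[0,0,0.02],"fingers":255},{"travel":[0.02,-0.022,0],"dr":[0,0,0.02],"fingers":255},{"travel":[0.02,-0.022,0],"dr":[0,0,0.02],"fingers":255},{"travel":[0.02,-0.022,0],"dr":[0,0,0.02],"fingers":255},{"travel":[0.02,-0.022,0],"dr":[0,0,0.02],"fingers":255},{"travel":[0.02,-0.022,0],"dr":[0,0,0.02],"fingers":255},{"travel":[0.02,-0.022,0],"dr":[0,0,0.02],"fingers":255},{"travel":[0.02,-0.022,0],"dr":[0,0,0.02],"fingers":255},{"travel":[0.02,-0.022,0],"dr":[0,0,0.02],"fingers":255},{"travel":[0.02,-0.022,0],"dr":[0,0,0],"fingers":255},{"travel":[0.02,-0.022,0],"dr":[0,0,0],"fingers":255},{"travel":[0.0,0,0],"dr":[0,0,0],"fingers":255}]'
python3 -c "
from h import *
s=sense();print(s['joint_positions'],s['contact_force'],grip_point_offset)"
```

```text
time: 1.8
eef_pos: [0.3996, 0.3652, 0.2228]
tool_rot: [3.141, 0.0, 2.895]
contact_force: [0.0, 0.0, -0.8]
grip_width: 0.0148
grip_force: 0.0
time: 2.8
eef_pos: [0.6221, 0.1167, 0.2226]
tool_rot: [-3.137, 0.003, 3.066]
contact_force: [-0.1, -1.5, -0.5]
grip_width: 0.0006
grip_force: 0.0
[-0.54360696  0.29115262  0.38879251  1.5126944  -0.10635354  1.35776012
  1.34800679] [-0.14649606 -1.53069117 -0.49390588] 0.0187
```

```bash
python3 -m handwheel '[{"travel":[0.003,-0.012,-0.025],"dr":[0,0,0],"fingers":255},{"travel":[0.003,-0.012,-0.025],"dr":[0,0,0],"fingers":255},{"travel":[0,0,-0.025],"dr":[0,0,0],"fingers":255},{"travel":[0,0,-0.025],"dr":[0,0,0],"fingers":255},{"travel":[0,0,-0.025],"dr":[0,0,0],"fingers":255},{"travel":[0,0,-0.025],"dr":[0,0,0],"fingers":255},{"travel":[0,0,-0.02],"dr":[0,0,0],"fingers":255},{"travel":[0,0,-0.018],"dr":[0,0,0],"fingers":255},{"travel":[0,0,0],"dr":[0,0,0],"fingers":255},{"travel":[0,0,0],"dr":[0,0,0],"fingers":255}]'
python3 - <<'E'
from h import *
s=snap("side","s1");cv2.imwrite("pics/s1c.png",cv2.resize(s[120:330,310:475,::-1],None,fx=2.8,fy=2.8))
C=np.array([.622,.0195]);p=sense()["eef_pos"][:2]
import h;h.C=C
prev=p
for x in range(188,98,-6):
    q=W(.074,x);print(x,(q-prev).round(4));prev=q
E
```

```text
time: 3.63
eef_pos: [0.624, 0.1004, 0.0339]
tool_rot: [-3.141, -0.002, 3.075]
contact_force: [-0.0, 0.1, 0.8]
grip_width: 0.0004
grip_force: 0.0
188 [ 0.0064 -0.0076]
182 [ 0.0076 -0.0014]
176 [ 0.0074 -0.0022]
170 [ 0.0072 -0.003 ]
164 [ 0.0068 -0.0037]
158 [ 0.0064 -0.0043]
152 [ 0.0059 -0.0051]
146 [ 0.0053 -0.0056]
140 [ 0.0047 -0.0061]
134 [ 0.0041 -0.0066]
128 [ 0.0033 -0.007 ]
122 [ 0.0026 -0.0073]
116 [ 0.0018 -0.0075]
110 [ 0.0011 -0.0077]
104 [ 0.0002 -0.0077]
```

View pics/s1c.png

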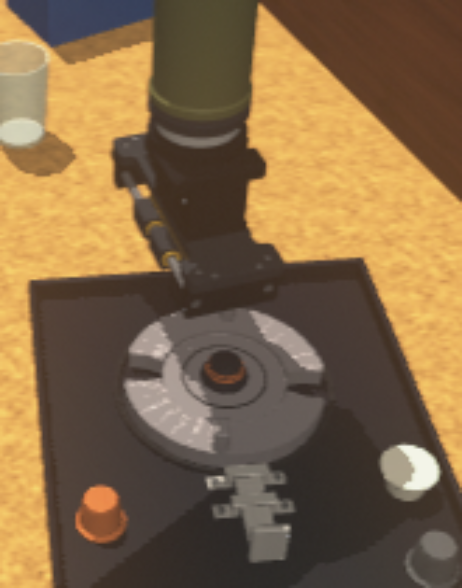

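The gripper is lowered just past the far rim, behind lug a (about col 235, row 310 in the crop). Nothing is disturbed, so I'll push lug a clockwise along the arc.

```bash
python3 -m handwheel '[{"travel":[0.0064,-0.0076,0],"dr":[0,0,-0.06],"fingers":255},{"travel":[0.0076,-0.0014,0],"dr":[0,0,-0.105],"fingers":255},{"travel":[0.0074,-0.0022,0],"dr":[0,0,-0.105],"fingers":255},{"travel":[0.0072,-0.003,0],"dr":[0,0,-0.105],"fingers":255},{"travel":[0.0068,-0.0037,0],"dr":[0,0,-0.105],"fingers":255},{"travel":[0.0064,-0.0043,0],"dr":[0,0,-0.105],"fingers":255},{"travel":[0.0059,-0.0051,0],"dr":[0,0,-0.105],"fingers":255},{"travel":[0.0053,-0.0056,0],"dr":[0,0,-0.105],"fingers":255},{"travel":[0.0047,-0.0061,0],"dr":[0,0,-0.105],"fingers":255},{"travel":[0.0041,-0.0066,0],"dr":[0,0,-0.105],"fingers":255},{"travel":[0.0033,-0.007,0],"dr":[0,0,-0.105],"fingers":255},{"travel":[0,0,0],"dr":[0,0,0],"fingers":255}]'
cat > look.py <<'E'
from h import *
import sys
s=sense();p=s["eef_pos"][:2]-np.array([.622,.0195]);print("tool r,ang",np.hypot(*p),(np.degrees(np.arctan2(p[1],p[0]))-254.58)%360, s["contact_force"])
n=sys.argv[1]
t=snap("top",n+"t")[130:220,330:460,::-1]; d=snap("side",n+"s")[200:330,340:475,::-1]
cv2.imwrite(f"pics/{n}.png",np.hstack([cv2.resize(t,(520,360),interpolation=3),cv2.resize(d,(270,360),interpolation=3)]))
E
python3 look.py p1
```

```text
time: 4.68
eef_pos: [0.691, 0.0477, 0.0364]
tool_rot: [3.139, 0.0, 1.962]
contact_force: [-0.8, 1.3, 0.1]
grip_width: 0.0005
grip_force: 0.8
tool r,ang 0.07452156265359183 127.63771357047244 [-0.81220355  1.34063774  0.06021074]
```

View pics/p1.png

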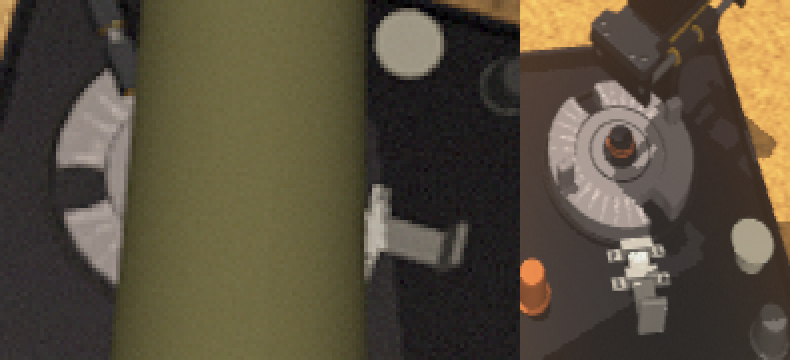

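The base is turning: the top crop shows slot b's mouth at (57,185), and in the side view slot a is nearing the bar. I'll continue to about 4° short, then measure.

```bash
python3 -m handwheel '[{"travel":[0.0026,-0.0073,-0.001],"dr":[0,0,-0.1],"fingers":255},{"travel":[0.0018,-0.0075,-0.001],"dr":[0,0,-0.1],"fingers":255},{"travel":[0.0011,-0.0077,0],"dr":[0,0,-0.1],"fingers":255},{"travel":[0,0,0],"dr":[0,0,0],"fingers":255}]'
python3 - <<'E'
from h import *
p=ray("top",(185/4+130-.4,57/4+330-.4),.026)[:2]-np.array([.622,.0195]);print("before: slot b r,theta",np.hypot(*p),(np.degrees(np.arctan2(p[1],p[0]))-254.58-180)%360)
E
python3 look.py p2
```

```text
time: 5.12
eef_pos: [0.6966, 0.025, 0.0341]
tool_rot: [3.139, -0.0, 1.664]
contact_force: [0.8, 1.5, 1.8]
grip_width: 0.0005
grip_force: 1.0
before: slot b r,theta 0.07989082508626612 22.038701752794395
tool r,ang 0.07485287068733709 109.6521753718724 [0.76763543 1.50447618 1.79282525]
```

View pics/p2.png

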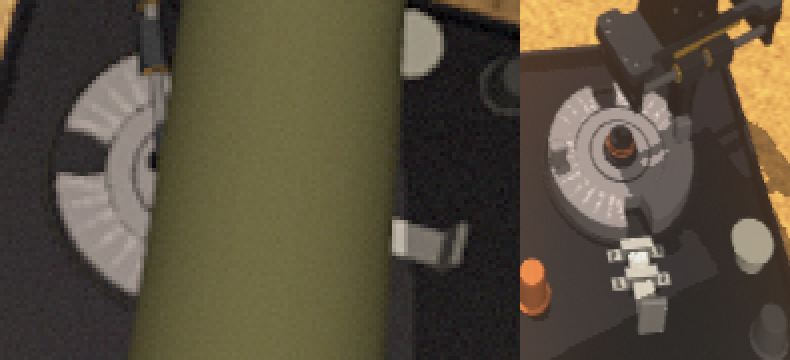

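Slot b's mouth is now at about (63,152) in the top crop, which leaves roughly 5–6°. I'll push on by 5°, back the finger off, lift it and go round to above the space behind the tab, then check.

```bash
python3 -m handwheel '[{"travel":[0.0005,-0.0035,0],"dr":[0,0,-0.04],"fingers":255},{"travel":[0,-0.003,0],"dr":[0,0,-0.04],"fingers":255},{"travel":[0,0,0],"dr":[0,0,0],"fingers":255},{"travel":[0,0,0],"dr":[0,0,0],"fingers":255}]'
python3 -m handwheel '[{"travel":[0,0.012,0],"dr":[0,0,0],"fingers":255},{"travel":[0,0.0,0.03],"dr":[0,0,0],"fingers":255},{"travel":[0,0,0.035],"dr":[0,0,0],"fingers":255},{"travel":[0,0,0.035],"dr":[0,0,0],"fingers":255},{"travel":[-0.008,-0.02,0.02],"dr":[0,0,-0.02],"fingers":255},{"travel":[-0.021,-0.03,0],"dr":[0,0,-0.02],"fingers":255},{"travel":[-0.021,-0.03,0],"dr":[0,0,-0.02],"fingers":255},{"travel":[-0.021,-0.03,0],"dr":[0,0,-0.02],"fingers":255},{"travel":[-0.021,-0.03,0],"dr":[0,0,-0.02],"fingers":255},{"travel":[-0.021,-0.03,0],"dr":[0,0,-0.02],"fingers":255},{"travel":[-0.013,-0.025,0],"dr":[0,0,-0.02],"fingers":255},{"travel":[0,0,0],"dr":[0,0,0],"fingers":255}]'
python3 look.py p3; python3 -c "
from h import *
import h;h.C=np.array([.622,.0195]);print(W(.168,0),W(.195,0),PSI,ray('top',(152/4+130-.4,63/4+330-.4),.026))"
```

```text
time: 5.55
eef_pos: [0.6962, 0.0196, 0.033]
tool_rot: [3.141, -0.001, 1.589]
contact_force: [0.5, 1.7, 0.9]
grip_width: 0.0006
grip_force: 1.0
time: 6.55
eef_pos: [0.5657, -0.1718, 0.1531]
tool_rot: [-3.141, 0.003, 1.436]
contact_force: [-0.4, -0.6, 0.3]
grip_width: 0.0003
grip_force: 0.0
tool r,ang 0.1994577738480495 359.01397545342905 [-0.44963378 -0.5645097   0.3303085 ]
[ 0.5773 -0.1425] [ 0.5702 -0.1685] 1.301666556137371 [0.63317665 0.09536643 0.026     ]
```

View pics/p3.png

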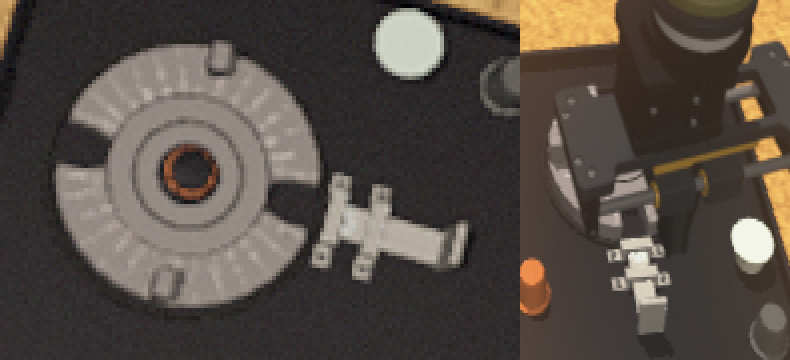

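The top view is clear. The slot mouths at (66,144) and (312,208) give a 14.6° line, against about 15° for the bar, so slot a is aligned well within 0.1 rad. I'll lower the finger behind the tab.

```bash
python3 -m handwheel '[{"travel":[0.003,-0.001,-0.02],"dr":[0,0,-0.065],"fingers":255},{"travel":[0,0,-0.03],"dr":[0,0,-0.065],"fingers":255},{"travel":[0,0,-0.03],"dr":[0,0,0],"fingers":255},{"travel":[0,0,-0.03],"dr":[0,0,0],"fingers":255},{"travel":[0,0,-0.017],"dr":[0,0,0],"fingers":255},{"travel":[0,0,0],"dr":[0,0,0],"fingers":255},{"travel":[0,0,0],"dr":[0,0,0],"fingers":255}]'
```

```text
time: 7.23
eef_pos: [0.5729, -0.1636, 0.0247]
tool_rot: [-3.139, 0.001, 1.318]
contact_force: [0.1, -0.2, 0.1]
grip_width: 0.0002
grip_force: 0.0
```

```bash
python3 -m handwheel '[{"travel":[0.0016,0.006,0],"dr":[0,0,0],"fingers":255},{"travel":[0.0016,0.006,0],"dr":[0,0,0],"fingers":255},{"travel":[0.0016,0.006,0],"dr":[0,0,0],"fingers":255},{"travel":[0.0016,0.006,0],"dr":[0,0,0],"fingers":255},{"travel":[0.0016,0.006,0],"dr":[0,0,0],"fingers":255},{"travel":[0.0016,0.006,0],"dr":[0,0,0],"fingers":255},{"travel":[0.0016,0.006,0],"dr":[0,0,0],"fingers":255},{"travel":[0,0,0],"dr":[0,0,0],"fingers":255}]'
```

```text
time: 7.9
eef_pos: [0.5848, -0.121, 0.0256]
tool_rot: [-3.142, -0.001, 1.317]
contact_force: [0.2, -0.5, -0.4]
grip_width: 0.0004
grip_force: 0.0
```

```bash
python3 -m handwheel '[{"travel":[0.0008,0.003,0],"dr":[0,0,0],"fingers":255},{"travel":[0.0005,0.002,0],"dr":[0,0,0],"fingers":255}]'; python3 -m handwheel '[{"travel":[0.0005,0.002,0],"dr":[0,0,0],"fingers":255},{"travel":[0,0,0],"dr":[0,0,0],"fingers":255}]'; python3 look.py p4
```

```text
time: 8.07
eef_pos: [0.5851, -0.1182, 0.0254]
tool_rot: [-3.141, 0.0, 1.315]
contact_force: [-0.4, -2.1, 0.8]
grip_width: 0.0009
grip_force: 1.1
time: 8.23
eef_pos: [0.5853, -0.1176, 0.0255]
tool_rot: [-3.141, 0.002, 1.314]
contact_force: [-1.6, -3.3, 0.7]
grip_width: 0.0005
grip_force: 2.1
tool r,ang 0.1419390820662673 0.4175742121906296 [-1.58888761 -3.25624915  0.70403834]
```

View pics/p4.png

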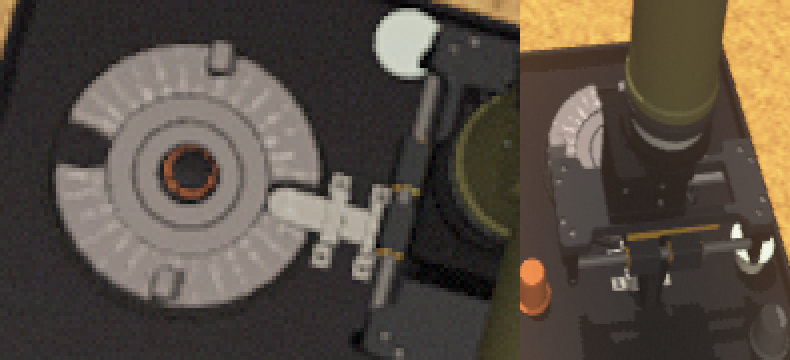

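The nose is inside slot a (crop 270–300, 205), close to the slot's end. The force is only just rising, so I'll press until it's clearly against the end stop.

```bash
python3 -m handwheel '[{"travel":[0.0008,0.003,0],"dr":[0,0,0],"fingers":255},{"travel":[0,0,0],"dr":[0,0,0],"fingers":255},{"travel":[0,0,0],"dr":[0,0,0],"fingers":255}]'; python3 -m handwheel '[{"travel":[0.0008,0.003,0],"dr":[0,0,0],"fingers":255},{"travel":[0,0,0],"dr":[0,0,0],"fingers":255},{"travel":[0,0,0],"dr":[0,0,0],"fingers":255}]'
```

```text
time: 8.58
eef_pos: [0.5853, -0.1175, 0.0255]
tool_rot: [-3.141, 0.005, 1.312]
contact_force: [-3.7, -9.7, 0.8]
grip_width: 0.0003
grip_force: 4.8
time: 8.83
eef_pos: [0.5853, -0.1174, 0.0256]
tool_rot: [-3.142, 0.008, 1.31]
contact_force: [-3.2, -14.2, 1.0]
grip_width: 0.0003
grip_force: 7.2
```

The stop is solid: 14 N with no further travel. I'll back off, lift clear and check.

```bash
python3 -m handwheel '[{"travel":[-0.003,-0.011,0],"dr":[0,0,0],"fingers":255},{"travel":[-0.003,-0.011,0],"dr":[0,0,0],"fingers":255},{"travel":[0,0,0.03],"dr":[0,0,0],"fingers":255},{"travel":[0,0,0.03],"dr":[0,0,0],"fingers":255},{"travel":[0,0,0.03],"dr":[0,0,0],"fingers":255},{"travel":[0,0,0.03],"dr":[0,0,0],"fingers":255},{"travel":[0,-0.01,0.03],"dr":[0,0,0],"fingers":255},{"travel":[0,-0.02,0],"dr":[0,0,0],"fingers":255},{"travel":[0,-0.02,0],"dr":[0,0,0],"fingers":255},{"travel":[0,0,0],"dr":[0,0,0],"fingers":255}]'; python3 look.py p5; python3 -c "
import cv2;i=cv2.imread('pics/p5t.png');cv2.imwrite('pics/p5c.png',cv2.resize(i[130:220,330:460],None,fx=6,fy=6,interpolation=2))"
```

```text
time: 9.67
eef_pos: [0.581, -0.1862, 0.1767]
tool_rot: [3.139, 0.001, 1.311]
contact_force: [-0.9, -1.1, -0.3]
grip_width: 0.0002
grip_force: 0.0
tool r,ang 0.20976016996590388 4.151984520918745 [-0.90850532 -1.06929402 -0.27789859]
```

View pics/p5c.png

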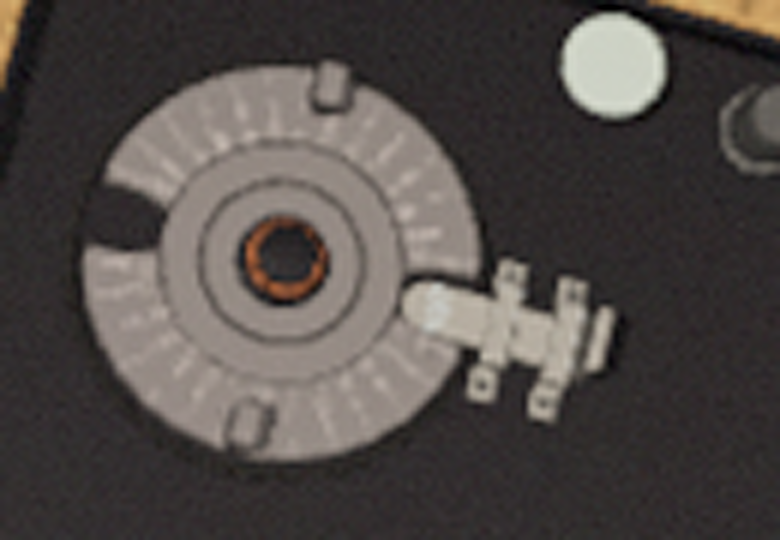

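The nose reaches the slot's inner end at (402,297), about 51 mm from the axis, and the tab is up against the outer guide at about (602,338). I'll do one numeric check of the tab's travel and of the bystanders.

```bash
python3 - <<'E'
from h import *
a=cv2.imread("pics/top0.png",0).astype(int);b=cv2.imread("pics/p5t.png",0).astype(int)
C=np.array([.622,.0195]);u=np.array([np.cos(PSI),np.sin(PSI)])
for z in(.05,.02):
  for im in(a,b):
    pr=[]
    for r in np.arange(.04,.19,.002):
        x=C-u*r; q=proj("top",[*x,z]); pr.append(cv2.getRectSubPix(im.astype(np.float32),(1,1),tuple(map(float,q)))[0,0])
    print(z,np.int32(pr).tolist())
ys,xs=np.where(abs(a-b)>40);m=(xs<300)&(ys<330);print("changed left",m.sum())
m=(ys>220)&(ys<240)&(xs>400)&(xs<422);print("capsule",m.sum()); m=(ys>128)&(ys<160)&(xs>420)&(xs<470);print("creamer/caps",m.sum())
E
```

```text
0.05 [132, 133, 118, 112, 124, 139, 153, 157, 157, 150, 142, 136, 137, 138, 137, 139, 143, 139, 99, 47, 31, 60, 138, 164, 166, 168, 168, 171, 175, 173, 172, 169, 166, 163, 150, 158, 162, 164, 165, 151, 154, 160, 163, 168, 176, 169, 165, 165, 168, 166, 163, 165, 169, 170, 168, 166, 154, 123, 88, 78, 116, 154, 148, 103, 44, 21, 33, 40, 43, 42, 42, 39, 38, 41, 42]
0.05 [140, 139, 123, 75, 52, 78, 141, 158, 167, 183, 191, 185, 177, 174, 173, 171, 171, 172, 175, 178, 168, 162, 169, 173, 172, 176, 176, 176, 172, 168, 174, 175, 173, 170, 156, 164, 169, 173, 173, 142, 97, 84, 120, 163, 161, 106, 44, 20, 24, 40, 44, 43, 44, 45, 43, 44, 44, 45, 44, 43, 43, 43, 43, 44, 45, 41, 41, 43, 45, 46, 42, 42, 42, 43, 43]
0.02 [135, 132, 133, 133, 131, 119, 121, 129, 133, 133, 132, 132, 132, 133, 131, 131, 133, 135, 135, 136, 112, 69, 35, 38, 94, 142, 163, 165, 161, 135, 146, 169, 186, 187, 177, 170, 161, 155, 160, 164, 165, 162, 155, 158, 164, 166, 166, 165, 165, 165, 166, 167, 168, 166, 167, 167, 166, 166, 168, 164, 144, 106, 78, 77, 120, 157, 149, 99, 43, 23, 36, 43, 40, 41, 43]
0.02 [140, 140, 140, 142, 141, 97, 129, 163, 176, 174, 174, 180, 189, 192, 195, 192, 183, 176, 174, 174, 174, 174, 174, 172, 164, 165, 169, 172, 170, 142, 144, 161, 175, 175, 174, 174, 168, 161, 168, 172, 173, 169, 146, 100, 77, 115, 164, 174, 131, 60, 21, 24, 40, 45, 45, 45, 45, 47, 45, 43, 42, 41, 42, 44, 43, 44, 45, 44, 43, 43, 44, 46, 44, 46, 46]
changed left 365
capsule 0
creamer/caps 0
```

```bash
python3 -c "
from cell import *
print(hand_in())"
```

```text
the job is handed in; nothing more can be done
None
```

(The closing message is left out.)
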